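# Finish the row of bait cups on the houseboat shelf

### The arm

A 6-joint arm with a two-finger parallel gripper is mounted at the origin on the work surface. World frame = base frame: x ahead of the robot, y to its left, z up, the work surface at z = 0. Lengths are in m, angles in degrees, forces in N, time in s.
With the tool pointing down it reaches from about 0.4 to 0.825 m from the base axis. Payload 7 kg.
Tool frame: the origin (TCP) lies on the centre line of the jaws, within the pads' length; the fingertips stand 14 mm ahead of it and the grasp point (between the pads) lies 5 mm behind it; z points along the fingers, y is the line along which they close (so a half turn about z gives the same grasp; the last joint's range is limited). The gripper opens to 85 mm and grips with 20 to 120 N. Pads are 22 mm wide; open, the fingers measure 114 mm over their backs; the gripper's body (76 mm by 85 mm) begins 54 mm behind the grasp point. The pads swing forward as they close: fully open they stand 13 mm farther back than shut.
Start: joints at [85.892, 20.546, 0.682, 0, -70.136, -16.507], TCP at [0.238, 0.632, 0.208] pointing down, gripper open.
Joint ranges: [-176.03, 176.03], [-82.01, 121.73], [-58.28, 71.71], [-173.87, 95.51], [-174.79, -0.11], [-173.66, 173.66]. Speed limits (degrees/s): [136.94, 136.94, 172.46, 180, 180, 180].

### API

Orientations are given as [roll, pitch, yaw] about the fixed x, y, z axes, in that order (R = Rz(yaw) Ry(pitch) Rx(roll)).
In Python, from rig import robot, imaging gives the robot as it stands. The module is installed in compiled form; this text tells all that it offers.
- The arm moves only by the tool jog_arm, never from a script. Its argument "steps" is a list of rows, each a list of 5 numbers: the shift along the tool's x, y, z in m, then the turn about the tool's z in rad, then the opening, from -1 (shut) to 1 (fully open). A call has 1 to 12 rows; each row is the pose to reach, as a shift and turn from the pose commanded when the call began, along the tool's axes at that moment; what a row does not reach only later rows make up. A row lasts 1/12 s, in which the tool goes at most 41.7 mm and 7.16 degrees, less where a joint would pass 70% of its speed; a pose out of reach is approached as far as the arm can. A call with a gripper value outside its range is refused whole. The fingers move at their own pace and stop on an object; "grip_force" is the grip in N (left out, the last holds). Time passes only in rows, so rows that repeat a pose let the fingers close. It gives the time, the measured TCP pose, the force, the opening and the grip force at its end, in the units of the state.
- robot.get_obs(): the state, without advancing time (a new reading comes with each control period).
- imaging.capture(name): name is "side" or "top"; returns the picture (420x560x3 uint8, blue, green, red); there is no depth.
- imaging.camera_model(name): a dict with "intrinsics" (3x3 intrinsics, pixels), "rvec" (rotation vector, rad) and "tvec" (3), from world to camera coordinates, as OpenCV has them. Camera axes: x right, y down, z forward; pixel columns grow to the right and rows downward; lengths in m; the calibration is good to about 2 mm. A picture is of the moment at which its call begins. camera_model takes no time and is no camera call.
- robot.finish_job(): hands the job in; it is judged then, once.
The state is a dict: "time": time; "joints": joint angles; "joint_velocities": joint speeds; "effort": joint torques, N m; "ee_pos": TCP position; "tcp_rot": TCP orientation; "wrist_force": force on the tool from outside, world axes, zero at the start; "wrist_torque": the same for the moment, N m; "finger_gap": finger opening in m; "grasp_force": force on a finger pad.
Only numpy, scipy, OpenCV 4.12 (cv2) and the standard library are available. Lean on these libraries where they do the work, as an engineer would, in place of code of your own. Each camera call takes 0.05 s, during which the arm holds its last target. There are 200 camera calls.

### The job

One white bait cup with a press-button cover already stands near one end of the low plywood shelf. Fetch the two other press-button bait cups from the table and stand them next to it, either one first, so that the three make one straight row along the middle line of the shelf, with a thumb's width (about 25 mm) of space between neighbours. Keep the cups upright and leave the standing one where it is.

Things in the scene. Friction and masses are not known exactly. Their poses are not given: they have to be found in the camera images.
- cup_a: loose white plastic bait cup: closed upright cylinder, 50 mm across, 59 mm high to its cover, plus a grey press button 18 mm across and 6 mm tall amid the cover; 0.08 to 0.17 kg; origin at the centre of its underside, z up. Stands on the table, at the robot's right, 40 mm or more from its neighbours, among them two white tubs without button
- cup_b: second loose bait cup, identical to the first, also standing on the table top among those things; same origin and axes
- cup_row: identical bait cup already standing on the shelf, upright on its middle line, about 60 mm from one end (either one); origin at the centre of its underside. From its centre the middle line is free for 200 mm; a blue mug (85 mm tall, 76 mm wide plus handle) stands near the other end
- shelf: low fixed step shelf of varnished plywood: level board 420 mm long, 140 mm deep, upper face 45 mm above the table, no rim, a thin dark line along its middle. Origin at table height under the board's centre; y along its length (to the left seen from the robot), x across it (away from the robot), z up; turned by up to 0.2 rad
Mind the look-alikes: they are no part of the job. What is shaped like the cup_a but green is not meant.

How it is judged:
By the outcome, as a careful person would: the job done as asked, in the order asked, and still so for the second after the job is handed in, with the robot touching nothing.
It also fails if it takes over 61 s, if anything falls off the work surface, if the arm or the gripper's body presses on something with over 40 N, if the wrist force passes 120 N, or if a joint passes its speed limit or range.

## Working session

There is one attempt and no reset: what is moved stays moved. The work goes in short steps, Python scripts to look and compute and a tool call to move; the robot and the scene stay as the last step left them, time stands still between calls to the robot, and variables do not carry over. Pictures are saved under pics/ and viewed, at most 10 in all, crops included, and the job is handed in when it is done.

Besides the shell and the picture viewer there is one more tool, called after "Call:" by a JSON object that holds its "op" and its "data", one argument or row to a line. jog_arm: Moves the arm, as the interface text tells. Its arguments: {"type":"object","properties":{"steps":{"type":"array","items":{"type":"array","items":{"type":"number"}}},"grip_force":{"type":"number"}},"required":["steps"]}

```bash
mkdir -p pics
python3 - <<'E'
from rig import robot, imaging
import cv2
for n in("side","top"):
    cv2.imwrite(f"pics/{n}0.png",imaging.capture(n)); m=imaging.camera_model(n); print(n,m)
o=robot.get_obs(); print(o["time"],o["ee_pos"],o["tcp_rot"],o["finger_gap"])
E
```

```text
side {'intrinsics': array([[496.70445203,   0.        , 273.98677892],
       [  0.        , 496.70445203, 201.07321018],
       [  0.        ,   0.        ,   1.        ]]), 'rvec': array([ 2.12105443, -0.05093315,  0.04810202]), 'tvec': array([-0.48053395,  0.06927177,  1.1143583 ])}
top {'intrinsics': array([[536.78953287,   0.        , 279.55933426],
       [  0.        , 536.78953287, 211.89642554],
       [  0.        ,   0.        ,   1.        ]]), 'rvec': array([ 2.13736376, -2.11347238,  0.1742289 ]), 'tvec': array([-9.50163899e-04,  5.05932302e-01,  9.98763421e-01])}
0.1 [0.23752781 0.63133253 0.20696035] [ 1.79913984e+02 -8.89656386e-03 -2.06210381e+01] 0.08563976535524387
```

View pics/top0.png

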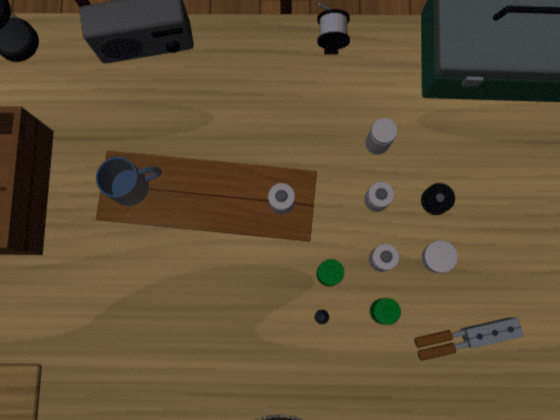

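View pics/side0.png

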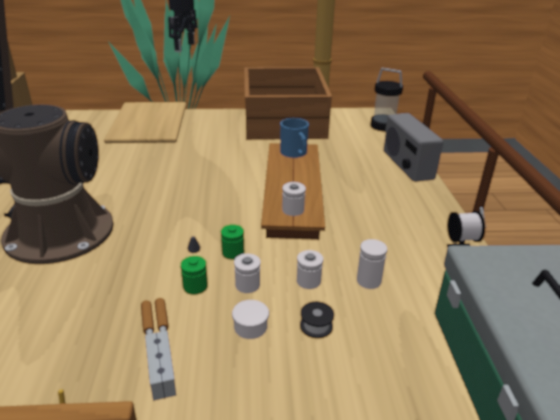

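Top view candidates (white, cylindrical): (381,195) and (386,258) have a grey button. (383,130) is a tall plain tub and (440,257) a low plain tub. (330,272) and (386,311) are green. The standing cup is on the shelf at (281,196), with the mug at (117,178). I'll confirm the two buttoned cups in crops.

Run:
```python
import cv2
t=cv2.imread("pics/top0.png");s=cv2.imread("pics/side0.png")
cv2.imwrite("pics/tc.png",cv2.resize(t[150:290,255:415],None,fx=4.25,fy=4.25,interpolation=cv2.INTER_CUBIC)[:600])
cv2.imwrite("pics/sc.png",cv2.resize(s[170:300,220:350],None,fx=4.5,fy=4.5,interpolation=cv2.INTER_CUBIC))
```

```text
(no output)
```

View pics/tc.png

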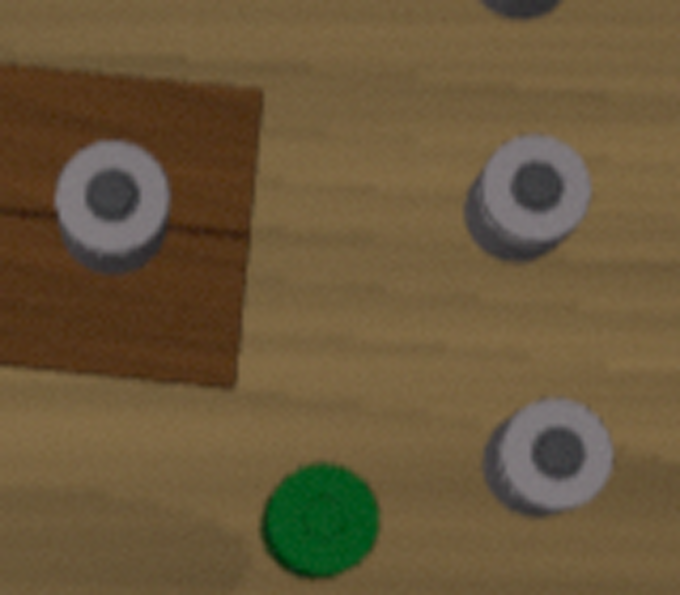

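View pics/sc.png

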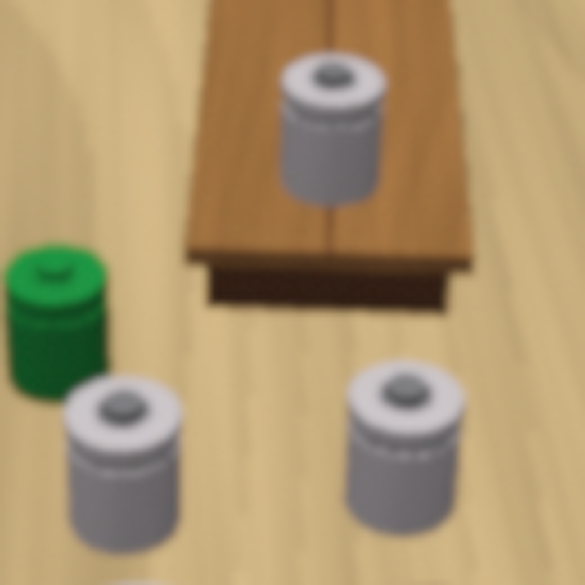

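The crops confirm it. Both (381,195) and (386,258) have a white cover and grey button, like the row cup. Next I triangulate cover centres and shelf corners.

```bash
cat > h.py <<'E'
import numpy as np, cv2
from rig import robot, imaging
def ray(n,p):
    m=imaging.camera_model(n);R=cv2.Rodrigues(np.array(m["rvec"]))[0];t=np.array(m["tvec"]).ravel()
    q=cv2.undistortPoints(np.array([[p]],float),m["intrinsics"],None)[0,0]
    return -R.T@t, R.T@np.array([q[0],q[1],1])
def tri(pt,ps):
    (c,d),(e,f)=ray("top",pt),ray("side",ps)
    s=np.linalg.lstsq(np.c_[d,-f],e-c,rcond=None)[0]
    a,b=c+s[0]*d,e+s[1]*f
    return (a+b)/2,np.linalg.norm(a-b)
def atz(n,p,z):
    c,d=ray(n,p); return c+d*(z-c[2])/d[2]
def T(u,v): return ((u+.5)/4.25-.5+255,(v+.5)/4.25-.5+150)
def S(u,v): return ((u+.5)/4.5-.5+220,(v+.5)/4.5-.5+170)
E
python3 - <<'E'
from h import *
np.set_printoptions(precision=4,suppress=True)
for k,a,b,z in [("row",T(113,195),S(334,80),.104),("A",T(536,188),S(406,398),.059),("B",T(556,455),S(123,416),.059),("c_near",T(235,387),S(188,251),.045),("c_far",T(263,91),S(471,258),.045)]:
    print(k,*tri(a,b),atz("top",a,z),atz("side",b,z))
P=[atz("top",p,.045) for p in [(106,151),(97,220),T(235,387),T(263,91),T(0,212),T(248,235)]]
for p in P: print(p)
m1,m2=(P[0]+P[1])/2,(P[2]+P[3])/2
d=m1-m2;print("len",np.linalg.norm(d),"ends",m1,m2,"dir",np.degrees(np.arctan2(-d[0],d[1])),"line",np.degrees(np.arctan2(-(P[4]-P[5])[0],(P[4]-P[5])[1])))
for q in [(113,195)]:
    r=atz("top",T(*q),.104); u=d/np.linalg.norm(d); print("row along",(r-m2)@u, "off",np.cross(u[:2],(r-m2)[:2]))
E
```

```text
row [0.5246 0.0013 0.1053] 0.0022479883094492395 [0.526  0.0014 0.104 ] [0.5237 0.0032 0.104 ]
A [ 0.5396 -0.1896  0.0588] 0.0018755510969427575 [ 0.5406 -0.1896  0.059 ] [ 0.5386 -0.1901  0.059 ]
B [ 0.4191 -0.1962  0.0579] 0.0015811075358070138 [ 0.4197 -0.1959  0.059 ] [ 0.4183 -0.1977  0.059 ]
c_near [ 0.4504 -0.0543  0.044 ] 0.0001692946553467865 [ 0.4502 -0.0543  0.045 ] [ 0.4504 -0.0557  0.045 ]
c_far [ 0.5865 -0.0669  0.0457] 0.002882407486017685 [ 0.5881 -0.0669  0.045 ] [ 0.5851 -0.0664  0.045 ]
[0.6251 0.3512 0.045 ]
[0.4861 0.3592 0.045 ]
[ 0.4502 -0.0543  0.045 ]
[ 0.5881 -0.0669  0.045 ]
[0.5298 0.0537 0.045 ]
[ 0.5202 -0.0601  0.045 ]
len 0.41738386942478506 ends [0.5556 0.3552 0.045 ] [ 0.5192 -0.0606  0.045 ] dir -5.006493552760425 line -4.812069200680256
row along 0.06234818925736321 off -0.0014470820107140422<stdin>:10: DeprecationWarning: Arrays of 2-dimensional vectors are deprecated. Use arrays of 3-dimensional vectors instead. (deprecated in NumPy 2.0)
```

Triangulated heights match the text: covers at 59 and 105 mm, shelf face at 45 mm. The shelf's yaw is about −5°. Targets lie 75 and 150 mm from the row cup along (0.087, 0.996), at about (0.532, 0.076) and (0.538, 0.151). I'll grip with the jaws closing across the shelf (yaw −95°).

Call:
{"op": "jog_arm", "data": {
  "steps": [
    [0.315,0.235,0,1.298,0.65],
    [0.315,0.235,0,1.298,0.65],
    [0.315,0.235,0,1.298,0.65],
    [0.315,0.235,0,1.298,0.65],
    [0.315,0.235,0,1.298,0.65],
    [0.315,0.235,0,1.298,0.65],
    [0.315,0.235,0,1.298,0.65],
    [0.315,0.235,0,1.298,0.65],
    [0.315,0.235,0,1.298,0.65],
    [0.315,0.235,0,1.298,0.65],
    [0.315,0.235,0,1.298,0.65],
    [0.315,0.235,0,1.298,0.65]
  ],
  "grip_force": 35
}}

```text
time: 1.1
ee_pos: [0.4503, 0.2994, 0.2076]
tcp_rot: [180.0, -0.0, -95.3]
wrist_force: [0.0, 0.8, -0.4]
finger_gap: 0.071
grasp_force: 0.0
```

Call:
{"op": "jog_arm", "data": {
  "steps": [
    [0.48,-0.132,0,-0.005,0.65],
    [0.48,-0.132,0,-0.005,0.65],
    [0.48,-0.132,0,-0.005,0.65],
    [0.48,-0.132,0,-0.005,0.65],
    [0.48,-0.132,0,-0.005,0.65],
    [0.48,-0.132,0,-0.005,0.65],
    [0.48,-0.132,0,-0.005,0.65],
    [0.48,-0.132,0,-0.005,0.65],
    [0.48,-0.132,0,-0.005,0.65],
    [0.48,-0.132,0,-0.005,0.65],
    [0.48,-0.132,0,-0.005,0.65],
    [0.48,-0.132,0,-0.005,0.65]
  ]
}}

```text
time: 2.1
ee_pos: [0.5398, -0.1902, 0.2077]
tcp_rot: [180.0, 0.0, -94.5]
wrist_force: [1.6, 0.5, 0.3]
finger_gap: 0.0707
grasp_force: 0.0
```

```bash
cat >> h.py <<'E'
def go(x,y,z,yaw=-95):
    o=robot.get_obs();p=np.array(o["ee_pos"]);w=o["tcp_rot"][2];a=np.radians(w)
    d=np.array([x,y,z])-p;c,s=np.cos(a),np.sin(a)
    print("t",round(o["time"],2),"p",p.round(4),"yaw",round(w,1),"shift",np.round([c*d[0]+s*d[1],s*d[0]-c*d[1],-d[2],-np.radians(yaw-w)],4),"gap",round(o["finger_gap"],4),"gf",o["grasp_force"])
E
python3 -c "
from h import *
go(.5398,-.1897,.037)"
```

```text
t 2.1 p [ 0.5398 -0.1902  0.2077] yaw -94.5 shift [-0.0005  0.      0.1707  0.0087] gap 0.0707 gf 0.0
```

Call:
{"op": "jog_arm", "data": {
  "steps": [
    [0,0,0.03,0.009,0.65],
    [0,0,0.06,0.009,0.65],
    [0,0,0.09,0.009,0.65],
    [0,0,0.11,0.009,0.65],
    [0,0,0.13,0.009,0.65],
    [0,0,0.145,0.009,0.65],
    [0,0,0.155,0.009,0.65],
    [0,0,0.163,0.009,0.65],
    [0,0,0.168,0.009,0.65],
    [0,0,0.17,0.009,0.65],
    [0,0,0.17,0.009,0.4],
    [0,0,0.17,0.009,0.3]
  ]
}}

```text
time: 3.1
ee_pos: [0.5401, -0.1888, 0.0385]
tcp_rot: [-179.9, -0.0, -95.2]
wrist_force: [0.2, 0.3, -0.4]
finger_gap: 0.0556
grasp_force: 0.0
```

Call:
{"op": "jog_arm", "data": {
  "steps": [
    [0,0,0,0,0.2],
    [0,0,0,0,0.1],
    [0,0,0,0,-0.2],
    [0,0,0,0,-1],
    [0,0,0,0,-1],
    [0,0,0,0,-1],
    [0,0,0,0,-1]
  ]
}}

```text
time: 3.68
ee_pos: [0.5397, -0.1888, 0.0382]
tcp_rot: [-180.0, -0.0, -95.2]
wrist_force: [-1.6, 1.3, 5.3]
finger_gap: 0.0145
grasp_force: 34.1
```

The gap of 14.5 mm doesn't match a 50 mm cup, so I'll look before lifting.

Run:
```python
from h import *
a=imaging.capture("side")[170:350,220:400];b=imaging.capture("top")[120:300,300:480]
cv2.imwrite("pics/g1.png",cv2.resize(np.hstack([a,b]),None,fx=2.2,fy=2.2,interpolation=cv2.INTER_CUBIC))
go(.54,-.19,.037)
```

```text
t 3.78 p [ 0.5397 -0.1888  0.0382] yaw -95.2 shift [ 0.0011 -0.0004  0.0012 -0.0036] gap 0.0147 gf 34.2095285654068
```

View pics/g1.png

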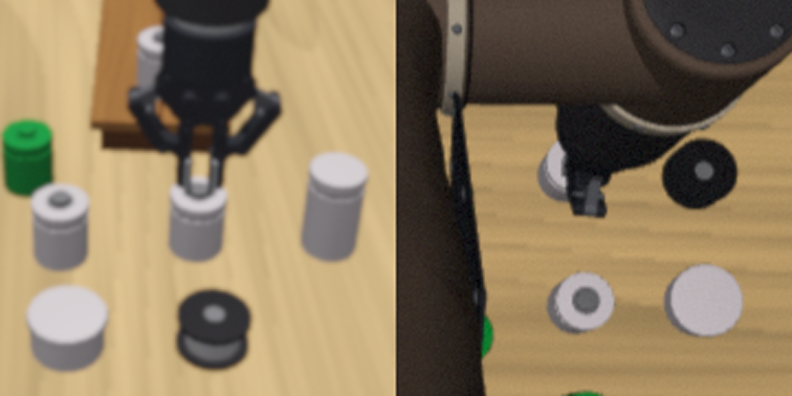

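The fingers seem to be holding the button (about 65 mm up), although the TCP reads 38 mm. I'll take an enlarged, brightened look at the tips in both views.

Run:
```python
from h import *
a=imaging.capture("side")[205:295,275:345];b=imaging.capture("top")[165:255,360:420]
f=lambda i:cv2.resize((255*(i/255.)**.55).astype(np.uint8),None,fx=6,fy=6,interpolation=cv2.INTER_CUBIC)
cv2.imwrite("pics/g2.png",np.hstack([f(a),f(b)]))
```

```text
(no output)
```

View pics/g2.png

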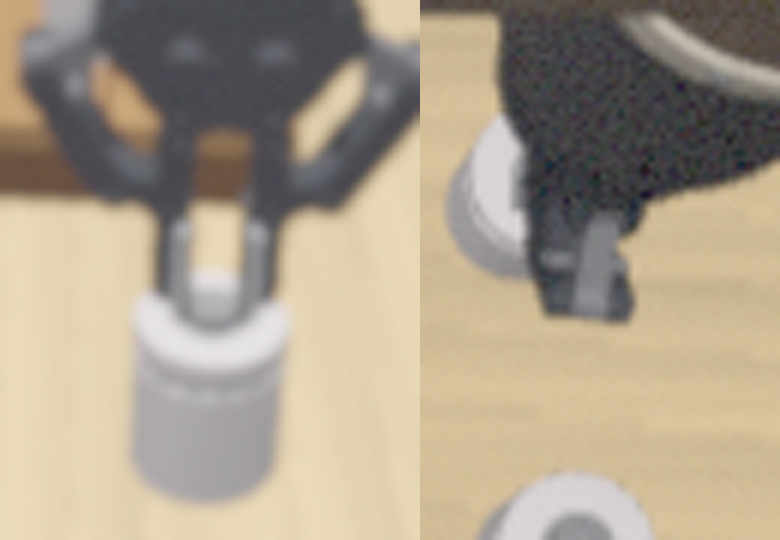

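The tips hold the button at about 60 mm height, so they stand some 36 mm higher than the pose reading implies. The cup has not moved. I'll open and go lower in guarded steps.

Call:
{"op": "jog_arm", "data": {
  "steps": [
    [0,0,0,0,0.65],
    [0,0,0,0,0.65],
    [0,0,0,0,0.65],
    [0,0,0,0,0.65],
    [0,0,0,0,0.65],
    [0,0,0.004,0,0.65],
    [0,0,0.008,0,0.65],
    [0,0,0.012,0,0.65],
    [0,0,0.015,0,0.65],
    [0,0,0.015,0,0.65]
  ]
}}

```text
time: 4.72
ee_pos: [0.5389, -0.1887, 0.0218]
tcp_rot: [179.9, -0.0, -95.2]
wrist_force: [-0.2, -0.3, -0.6]
finger_gap: 0.0705
grasp_force: 0.0
```

Run:
```python
from h import *
go(.5397,-.1897,.02)
for p in [(.5397,-.1888,.06),(.5397,-.1888,.024)]:
  for n in("side","top"):
    m=imaging.camera_model(n);print(p,n,cv2.projectPoints(np.array([p]),m["rvec"],m["tvec"],m["intrinsics"],None)[0].ravel())
f=lambda i:cv2.resize((255*(i/255.)**.55).astype(np.uint8),None,fx=6,fy=6,interpolation=cv2.INTER_CUBIC)
a=imaging.capture("side")[205:300,275:345];b=imaging.capture("top")[165:260,350:410]
cv2.imwrite("pics/g3.png",np.hstack([f(a),f(b)]))
```

```text
t 4.72 p [ 0.5389 -0.1887  0.0218] yaw -95.2 shift [ 0.0009 -0.0009  0.0018 -0.0039] gap 0.0705 gf 0.0
(0.5397, -0.1888, 0.06) side [310.32982689 257.19909263]
(0.5397, -0.1888, 0.06) top [380.44450893 194.17537248]
(0.5397, -0.1888, 0.024) side [309.36560352 271.80480868]
(0.5397, -0.1888, 0.024) top [377.26614421 197.90673829]
```

View pics/g3.png

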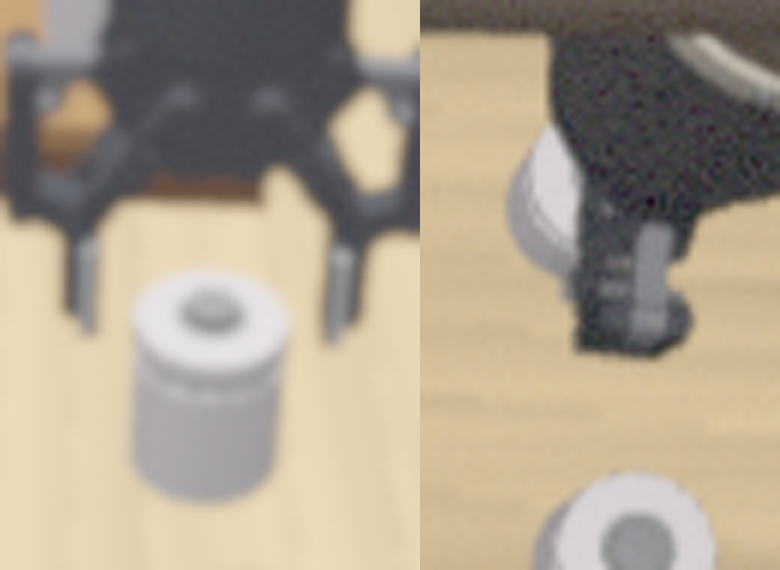

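The fingers now straddle the cup, centred, with tips at about 50 mm (side view row 261). The tips need about 28 mm more descent, guarded.

Call:
{"op": "jog_arm", "data": {
  "steps": [
    [0.001,-0.001,0.004,0,0.65],
    [0.001,-0.001,0.008,0,0.65],
    [0.001,-0.001,0.012,0,0.65],
    [0.001,-0.001,0.016,0,0.65],
    [0.001,-0.001,0.016,0,0.65]
  ]
}}

```text
time: 5.23
ee_pos: [0.5397, -0.1898, 0.0057]
tcp_rot: [179.9, 0.0, -95.2]
wrist_force: [-0.6, -0.1, 0.1]
finger_gap: 0.0708
grasp_force: 0.0
```

Call:
{"op": "jog_arm", "data": {
  "steps": [
    [0,0,0.003,0,0.65],
    [0,0,0.006,0,0.65],
    [0,0,0.009,0,0.65],
    [0,0,0.011,0,0.65],
    [0,0,0.011,0,0.65]
  ]
}}

```text
time: 5.65
ee_pos: [0.5401, -0.1898, -0.0047]
tcp_rot: [180.0, -0.0, -95.2]
wrist_force: [0.2, -0.1, 0.8]
finger_gap: 0.0704
grasp_force: 0.0
```

Run:
```python
from h import *
go(.5397,-.1897,0)
for p in [(.485,-.194,.05),(.485,-.194,.11)]:
    m=imaging.camera_model("top");print(p,cv2.projectPoints(np.array([p]),m["rvec"],m["tvec"],m["intrinsics"],None)[0].ravel())
f=lambda i:cv2.resize((255*(i/255.)**.55).astype(np.uint8),None,fx=6,fy=6,interpolation=cv2.INTER_CUBIC)
a=imaging.capture("side")[205:300,275:345];b=imaging.capture("top")[165:260,350:410]
cv2.imwrite("pics/g4.png",np.hstack([f(a),f(b)]))
```

```text
t 5.65 p [ 0.5401 -0.1898 -0.0047] yaw -95.2 shift [-0.0001  0.0004 -0.0047 -0.0038] gap 0.0704 gf 0.0
(0.485, -0.194, 0.05) [382.82686077 223.14893127]
(0.485, -0.194, 0.11) [388.78236113 218.0881207 ]
```

View pics/g4.png

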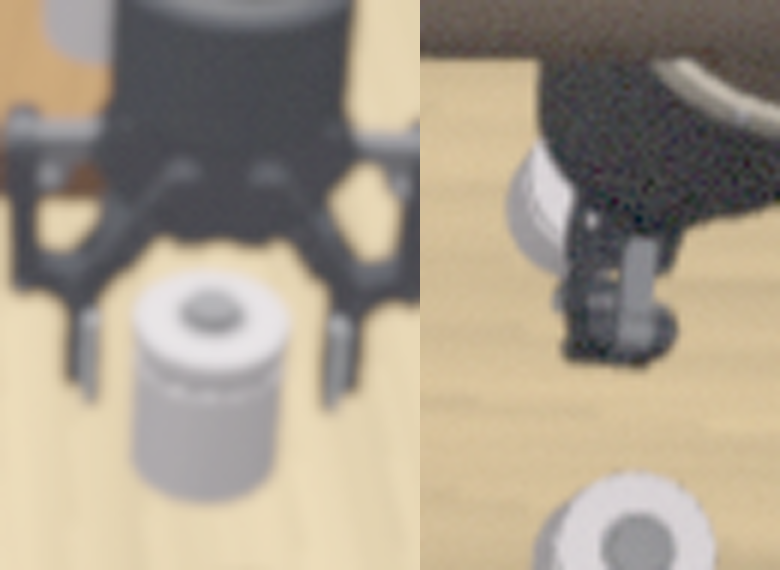

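Tips are now at about 24 mm on both sides of the cup (side row 272), so I'll close.

Call:
{"op": "jog_arm", "data": {
  "steps": [
    [0,0,0,0,0.4],
    [0,0,0,0,0.25],
    [0,0,0,0,0.1],
    [0,0,0,0,-0.3],
    [0,0,0,0,-1],
    [0,0,0,0,-1],
    [0,0,0,0,-1],
    [0,0,0,0,-1]
  ],
  "grip_force": 35
}}

```text
time: 6.42
ee_pos: [0.5407, -0.1899, -0.0038]
tcp_rot: [-180.0, -0.0, -95.2]
wrist_force: [-2.0, 0.4, 5.8]
finger_gap: 0.0491
grasp_force: 36.5
```

Call:
{"op": "jog_arm", "data": {
  "steps": [
    [0,0,-0.008,0,-1],
    [0,0,-0.022,0,-1],
    [0,0,-0.042,0,-1],
    [0,0,-0.065,0,-1],
    [0,0,-0.09,0,-1],
    [0,0,-0.115,0,-1],
    [0,0,-0.135,0,-1],
    [0,0,-0.15,0,-1],
    [0,0,-0.16,0,-1],
    [0,0,-0.165,0,-1],
    [0,0,-0.165,0,-1]
  ]
}}

```text
time: 7.33
ee_pos: [0.5407, -0.1898, 0.1616]
tcp_rot: [-179.9, 0.0, -95.2]
wrist_force: [-1.0, 0.1, -1.0]
finger_gap: 0.049
grasp_force: 36.5
```

Call:
{"op": "jog_arm", "data": {
  "steps": [
    [-0.012,0.001,0,0,-1],
    [-0.036,0.004,0,0,-1],
    [-0.066,0.008,0,0,-1],
    [-0.1,0.012,0,0,-1],
    [-0.135,0.017,0,0,-1],
    [-0.17,0.022,0,0,-1],
    [-0.203,0.026,0,0,-1],
    [-0.23,0.029,0,0,-1],
    [-0.25,0.031,0,0,-1],
    [-0.26,0.032,0,0,-1],
    [-0.264,0.0325,0,0,-1],
    [-0.264,0.0325,0,0,-1]
  ]
}}

```text
time: 8.33
ee_pos: [0.5315, 0.0765, 0.1599]
tcp_rot: [179.9, -0.0, -95.1]
wrist_force: [-0.4, -0.2, -0.9]
finger_gap: 0.0491
grasp_force: 36.5
```

Run:
```python
from h import *
go(.5322,.0758,.045)
```

```text
t 8.33 p [0.5315 0.0765 0.1599] yaw -95.1 shift [ 0.0007 -0.0007  0.1149 -0.0026] gap 0.0491 gf 36.48225724697113
```

Call:
{"op": "jog_arm", "data": {
  "steps": [
    [0.0007,-0.0007,0.012,0,-1],
    [0.0007,-0.0007,0.03,0,-1],
    [0.0007,-0.0007,0.05,0,-1],
    [0.0007,-0.0007,0.068,0,-1],
    [0.0007,-0.0007,0.083,0,-1],
    [0.0007,-0.0007,0.095,0,-1],
    [0.0007,-0.0007,0.104,0,-1],
    [0.0007,-0.0007,0.11,0,-1],
    [0.0007,-0.0007,0.113,0,-1],
    [0.0007,-0.0007,0.114,0,-1],
    [0.0007,-0.0007,0.114,0,-1]
  ]
}}

```text
time: 9.25
ee_pos: [0.5329, 0.0751, 0.047]
tcp_rot: [-180.0, 0.0, -95.2]
wrist_force: [0.1, -0.4, -0.5]
finger_gap: 0.0493
grasp_force: 36.5
```

Run:
```python
from h import *
go(.5322,.0758,.0412)
f=lambda i,k:cv2.resize((255*(i/255.)**.6).astype(np.uint8),None,fx=k,fy=k,interpolation=cv2.INTER_CUBIC)
a=imaging.capture("side")[140:250,250:340]
cv2.imwrite("pics/g5.png",f(a,5))
```

```text
t 9.25 p [0.5329 0.0751 0.047 ] yaw -95.2 shift [-0.0006  0.0008  0.0058 -0.004 ] gap 0.0493 gf 36.49538666009903
```

View pics/g5.png

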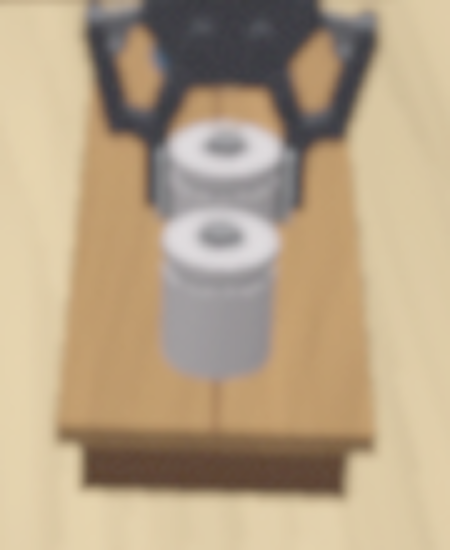

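The held cup stands behind the row cup, in line with the middle line (held cover at pixel (225,150), row cover at (221,238)). Lowering to contact.

Call:
{"op": "jog_arm", "data": {
  "steps": [
    [0,0,0.001,0,-1],
    [0,0,0.002,0,-1],
    [0,0,0.003,0,-1],
    [0,0,0.004,0,-1],
    [0,0,0.005,0,-1],
    [0,0,0.005,0,-1]
  ]
}}

```text
time: 9.8
ee_pos: [0.5326, 0.0752, 0.0416]
tcp_rot: [180.0, -0.0, -95.2]
wrist_force: [-0.5, -1.1, -1.4]
finger_gap: 0.0492
grasp_force: 36.5
```

Call:
{"op": "jog_arm", "data": {
  "steps": [
    [0,0,0.0005,0,-1],
    [0,0,0.001,0,-1],
    [0,0,0.001,0,-1]
  ]
}}

```text
time: 10.05
ee_pos: [0.5327, 0.0753, 0.0411]
tcp_rot: [-180.0, -0.0, -95.2]
wrist_force: [-2.2, 0.2, 3.6]
finger_gap: 0.0494
grasp_force: 36.8
```

Contact. I'll release slowly and lift.

Call:
{"op": "jog_arm", "data": {
  "steps": [
    [0,0,0,0,0.2],
    [0,0,0,0,0.3],
    [0,0,0,0,0.45],
    [0,0,0,0,0.65],
    [0,0,0,0,0.65],
    [0,0,0,0,0.65],
    [0,0,-0.01,0,0.65],
    [0,0,-0.03,0,0.65],
    [0,0,-0.06,0,0.65],
    [0,0,-0.095,0,0.65],
    [0,0,-0.13,0,0.65],
    [0,0,-0.13,0,0.65]
  ]
}}

```text
time: 11.05
ee_pos: [0.5366, 0.0763, 0.179]
tcp_rot: [-179.4, 0.2, -95.1]
wrist_force: [1.0, 0.3, 0.9]
finger_gap: 0.0708
grasp_force: 0.0
```

Run:
```python
from h import *
go(.4201,-.196,.165)
```

```text
t 11.05 p [0.5366 0.0763 0.179 ] yaw -95.1 shift [ 0.2816  0.0917  0.014  -0.0024] gap 0.0708 gf 0.0
```

Call:
{"op": "jog_arm", "data": {
  "steps": [
    [0.28,0.0875,0,0,0.65],
    [0.28,0.0875,0,0,0.65],
    [0.28,0.0875,0,0,0.65],
    [0.28,0.0875,0,0,0.65],
    [0.28,0.0875,0,0,0.65],
    [0.28,0.0875,0,0,0.65],
    [0.28,0.0875,0,0,0.65],
    [0.28,0.0875,0,0,0.65],
    [0.28,0.0875,0,0,0.65],
    [0.28,0.0875,0,0,0.65],
    [0.28,0.0875,0,0,0.65],
    [0.28,0.0875,0,0,0.65]
  ]
}}

```text
time: 12.05
ee_pos: [0.4208, -0.1947, 0.171]
tcp_rot: [-180.0, 0.0, -95.1]
wrist_force: [-0.5, 0.2, 0.6]
finger_gap: 0.0706
grasp_force: 0.0
```

Run:
```python
from h import *
go(.4201,-.196,-.004)
t=imaging.capture("top");s=imaging.capture("side");cv2.imwrite("pics/t2.png",t);cv2.imwrite("pics/s2.png",s)
# white covers: bright, low saturation
for n,i in(("top",t),("side",s),("top0",cv2.imread("pics/top0.png")),("side0",cv2.imread("pics/side0.png"))):
    h=cv2.cvtColor(i,cv2.COLOR_BGR2HSV);v=h[...,2]
    thr=120 if "top" in n else 175
    m=((h[...,1]<50)&(v>thr)).astype(np.uint8);m=cv2.morphologyEx(m,cv2.MORPH_OPEN,np.ones((2,2)))
    c,_=cv2.findContours(m,cv2.RETR_EXTERNAL,cv2.CHAIN_APPROX_NONE)
    for k in c:
        if cv2.contourArea(k)>100:
            e=cv2.fitEllipse(cv2.convexHull(k)); print(n,np.round(e[0],1),np.round(e[1],1),cv2.contourArea(k))
```

```text
t 12.05 p [ 0.4208 -0.1947  0.171 ] yaw -95.1 shift [ 0.0014  0.0006  0.175  -0.002 ] gap 0.0706 gf 0.0
top [496.  338.9] [11.3 60.6] 347.0
top [492.8 329. ] [10.4 62.7] 314.0
top [386.4 258.6] [23.1 26.7] 242.5
top [347.2 208.5] [10.9 58.2] 312.5
top [385.1 131. ] [24.3 25.7] 462.5
top [332.4  25.7] [23.6 27.1] 357.0
side [153.1 359.5] [12.7 54.3] 324.0
side [166.1 357.3] [12.8 55.9] 317.0
side [251.  313.1] [25.8 36.9] 707.5
side [247.9 262.2] [16.2 26.1] 309.0
side [374.4 247.5] [15.2 26.9] 300.5
side [470.3 218.8] [11.2 20.6] 138.5
top0 [386.6 257.1] [23.7 25. ] 430.5
top0 [441.9 257. ] [29.6 31.2] 682.5
top0 [281.8 196.8] [23.8 24.6] 435.0
top0 [381.8 194.4] [23.5 23.9] 405.5
top0 [385.  130.3] [23.  24.2] 399.0
top0 [330.7  23.8] [10.3 18.5] 105.0
side0 [166.3 359.7] [ 8.3 55.9] 184.5
side0 [251.  313.1] [25.4 36.8] 694.5
side0 [248.1 262.2] [15.8 26. ] 298.0
side0 [310.7 258.4] [15.4 25.5] 290.5
side0 [374.4 247.5] [14.9 26.6] 288.0
side0 [470.2 218.4] [10.4 19.5] 117.0
```

B has not moved (side cover at (247.9,262.2), as before). Descending on it.

Call:
{"op": "jog_arm", "data": {
  "steps": [
    [0.001,0.0006,0.03,0,0.65],
    [0.001,0.0006,0.06,0,0.65],
    [0.001,0.0006,0.085,0,0.65],
    [0.001,0.0006,0.105,0,0.65],
    [0.001,0.0006,0.122,0,0.65],
    [0.001,0.0006,0.137,0,0.65],
    [0.001,0.0006,0.15,0,0.65],
    [0.001,0.0006,0.16,0,0.65],
    [0.001,0.0006,0.167,0,0.65],
    [0.001,0.0006,0.172,0,0.65],
    [0.001,0.0006,0.174,0,0.65],
    [0.001,0.0006,0.174,0,0.65]
  ]
}}

```text
time: 13.15
ee_pos: [0.4195, -0.1964, -0.0034]
tcp_rot: [180.0, -0.0, -95.2]
wrist_force: [-0.7, -0.2, 0.6]
finger_gap: 0.0703
grasp_force: 0.0
```

Call:
{"op": "jog_arm", "data": {
  "steps": [
    [0,0,0,0,0.4],
    [0,0,0,0,0.25],
    [0,0,0,0,0.1],
    [0,0,0,0,-0.3],
    [0,0,0,0,-1],
    [0,0,0,0,-1],
    [0,0,0,0,-1],
    [0,0,0,0,-1]
  ],
  "grip_force": 35
}}

```text
time: 13.82
ee_pos: [0.42, -0.1966, -0.0025]
tcp_rot: [-179.9, -0.0, -95.2]
wrist_force: [-1.3, 0.9, 6.1]
finger_gap: 0.0494
grasp_force: 36.1
```

Call:
{"op": "jog_arm", "data": {
  "steps": [
    [0,0,-0.008,0,-1],
    [0,0,-0.022,0,-1],
    [0,0,-0.042,0,-1],
    [0,0,-0.065,0,-1],
    [0,0,-0.09,0,-1],
    [0,0,-0.115,0,-1],
    [0,0,-0.135,0,-1],
    [0,0,-0.15,0,-1],
    [0,0,-0.16,0,-1],
    [0,0,-0.165,0,-1],
    [0,0,-0.165,0,-1]
  ]
}}

```text
time: 14.73
ee_pos: [0.4197, -0.1966, 0.1627]
tcp_rot: [-179.9, 0.0, -95.2]
wrist_force: [0.5, 0.8, -2.1]
finger_gap: 0.049
grasp_force: 36.5
```

```bash
cat > m.py <<'E'
from h import *
def covers(i,n):
    # template-free: bright rim contours on the shelf area
    x0,x1,y0,y1=(150,325,150,235) if n=="top" else (268,320,120,225)
    c=i[y0:y1,x0:x1];k=6
    h=cv2.cvtColor(cv2.resize(c,None,fx=k,fy=k,interpolation=cv2.INTER_CUBIC),cv2.COLOR_BGR2HSV)
    m=((h[...,1]<45)&(h[...,2]>(115 if n=="top" else 160))).astype(np.uint8)
    m=cv2.morphologyEx(m,cv2.MORPH_OPEN,np.ones((5,5)))
    r=[]
    for q in cv2.findContours(m,cv2.RETR_EXTERNAL,cv2.CHAIN_APPROX_NONE)[0]:
        if cv2.contourArea(q)>2500:
            e=cv2.fitEllipse(cv2.convexHull(q)); r.append(((e[0][0]+.5)/k-.5+x0,(e[0][1]+.5)/k-.5+y0)+tuple(np.round(np.array(e[1])/k,1)))
    return r
E
python3 - <<'E'
from m import *
np.set_printoptions(precision=4,suppress=True)
go(.5387,.15,.165)
for nm,f in(("top","pics/top0.png"),("side","pics/side0.png"),("top",0),("side",0)):
    i=cv2.imread(f) if f else imaging.capture(nm)
    for e in covers(i,nm): print(nm,f,np.round(e,1),atz(nm,e[:2],.104))
E
```

```text
t 14.73 p [ 0.4197 -0.1966  0.1627] yaw -95.2 shift [-0.356  -0.0869 -0.0023 -0.0038] gap 0.049 gf 36.45720809698105
top pics/top0.png [280.8 195.8  24.8  25.5] [0.5255 0.002  0.104 ]
side pics/side0.png [293.6 187.5  11.5  22.8] [0.5232 0.0028 0.104 ]
side 0 [293.5 187.4  12.2  23.3] [0.523  0.0033 0.104 ]
side 0 [294.3 171.7  10.6  21.8] [0.5314 0.0759 0.104 ]
```

Call:
{"op": "jog_arm", "data": {
  "steps": [
    [-0.012,-0.003,0,0,-1],
    [-0.037,-0.009,0,0,-1],
    [-0.072,-0.018,0,0,-1],
    [-0.111,-0.027,0,0,-1],
    [-0.15,-0.037,0,0,-1],
    [-0.189,-0.046,0,0,-1],
    [-0.228,-0.056,0,0,-1],
    [-0.267,-0.065,0,0,-1],
    [-0.303,-0.074,0,0,-1],
    [-0.332,-0.081,0,0,-1],
    [-0.35,-0.085,0,0,-1],
    [-0.356,-0.087,0,0,-1]
  ]
}}

```text
time: 15.83
ee_pos: [0.5386, 0.1522, 0.16]
tcp_rot: [179.9, -0.1, -95.1]
wrist_force: [0.6, -0.7, -1.4]
finger_gap: 0.0496
grasp_force: 36.5
```

Call:
{"op": "jog_arm", "data": {
  "steps": [
    [0,0,0,0,-1],
    [0,0,0,0,-1]
  ]
}}

```text
time: 16.0
ee_pos: [0.5377, 0.1492, 0.1608]
tcp_rot: [179.9, -0.1, -95.2]
wrist_force: [0.0, -0.3, -0.4]
finger_gap: 0.0492
grasp_force: 36.5
```

Run:
```python
from h import *
go(.5388,.1503,.046)
```

```text
t 16.0 p [0.5377 0.1492 0.1608] yaw -95.2 shift [-0.0011 -0.001   0.1148 -0.0038] gap 0.0492 gf 36.45691931247711
```

Call:
{"op": "jog_arm", "data": {
  "steps": [
    [-0.001,-0.001,0.012,0,-1],
    [-0.001,-0.001,0.03,0,-1],
    [-0.001,-0.001,0.05,0,-1],
    [-0.001,-0.001,0.068,0,-1],
    [-0.001,-0.001,0.083,0,-1],
    [-0.001,-0.001,0.095,0,-1],
    [-0.001,-0.001,0.104,0,-1],
    [-0.001,-0.001,0.11,0,-1],
    [-0.001,-0.001,0.113,0,-1],
    [-0.001,-0.001,0.115,0,-1],
    [-0.001,-0.001,0.115,0,-1]
  ]
}}

```text
time: 16.92
ee_pos: [0.5397, 0.1508, 0.047]
tcp_rot: [-180.0, 0.0, -95.2]
wrist_force: [0.7, 0.9, -1.4]
finger_gap: 0.0491
grasp_force: 36.5
```

Call:
{"op": "jog_arm", "data": {
  "steps": [
    [0,0,0.001,0,-1],
    [0,0,0.002,0,-1],
    [0,0,0.003,0,-1],
    [0,0,0.003,0,-1]
  ]
}}

```text
time: 17.25
ee_pos: [0.5395, 0.151, 0.0439]
tcp_rot: [-180.0, 0.0, -95.2]
wrist_force: [0.5, 0.2, -0.6]
finger_gap: 0.0485
grasp_force: 36.5
```

Call:
{"op": "jog_arm", "data": {
  "steps": [
    [0.0006,0.0007,0.0005,0,-1],
    [0.0006,0.0007,0.001,0,-1],
    [0.0006,0.0007,0.0015,0,-1],
    [0.0006,0.0007,0.0015,0,-1]
  ]
}}

```text
time: 17.58
ee_pos: [0.5387, 0.1504, 0.0426]
tcp_rot: [-180.0, -0.0, -95.2]
wrist_force: [-0.9, -0.3, 3.4]
finger_gap: 0.0492
grasp_force: 36.7
```

Contact (3.4 N). I'll release, rise, then move away to the robot's right for a clear view.

Call:
{"op": "jog_arm", "data": {
  "steps": [
    [0,0,0,0,0.2],
    [0,0,0,0,0.3],
    [0,0,0,0,0.45],
    [0,0,0,0,0.65],
    [0,0,0,0,0.65],
    [0,0,0,0,0.65],
    [0,0,-0.01,0,0.65],
    [0,0,-0.03,0,0.65],
    [0,0,-0.06,0,0.65],
    [0,0,-0.095,0,0.65],
    [0,0,-0.13,0,0.65],
    [0,0,-0.14,0,0.65]
  ]
}}

```text
time: 18.58
ee_pos: [0.5413, 0.1513, 0.1891]
tcp_rot: [-179.6, 0.2, -95.2]
wrist_force: [0.6, 1.0, 0.6]
finger_gap: 0.0705
grasp_force: 0.0
```

Call:
{"op": "jog_arm", "data": {
  "steps": [
    [0.4,0.05,0,0,0.65],
    [0.4,0.05,0,0,0.65],
    [0.4,0.05,0,0,0.65],
    [0.4,0.05,0,0,0.65],
    [0.4,0.05,0,0,0.65],
    [0.4,0.05,0,0,0.65],
    [0.4,0.05,0,0,0.65],
    [0.4,0.05,0,0,0.65],
    [0.4,0.05,0,0,0.65],
    [0.4,0.05,0,0,0.65],
    [0.4,0.05,0,0,0.65],
    [0.4,0.05,0,0,0.65]
  ]
}}

```text
time: 19.58
ee_pos: [0.452, -0.2449, 0.1827]
tcp_rot: [-180.0, -0.0, -95.4]
wrist_force: [0.3, -0.1, 0.2]
finger_gap: 0.0702
grasp_force: 0.0
```

Call:
{"op": "jog_arm", "data": {
  "steps": [
    [0.2,0.12,0,0,0.65],
    [0.2,0.12,0,0,0.65],
    [0.2,0.12,0,0,0.65],
    [0.2,0.12,0,0,0.65],
    [0.2,0.12,0,0,0.65],
    [0.2,0.12,0,0,0.65],
    [0.2,0.12,0,0,0.65],
    [0.2,0.12,0,0,0.65],
    [0.2,0.12,0,0,0.65]
  ]
}}

```text
time: 20.33
ee_pos: [0.3155, -0.431, 0.1826]
tcp_rot: [-180.0, -0.0, -95.2]
wrist_force: [-0.1, 0.1, 0.3]
finger_gap: 0.0701
grasp_force: 0.0
```

Run:
```python
from m import *
np.set_printoptions(precision=4,suppress=True)
o=robot.get_obs();print(o["time"],o["ee_pos"])
I={n:imaging.capture(n) for n in("top","side")}
for n,i in I.items():
    for e in covers(i,n): print(n,np.round(e,1),atz(n,e[:2],.104))
g=lambda i:(255*(i/255.)**.7).astype(np.uint8)
a=cv2.resize(g(I["top"][130:250,90:330]),None,fx=3.2,fy=3.2,interpolation=cv2.INTER_CUBIC)
b=cv2.resize(g(I["side"][110:220,220:400]),(768,210)) if 0 else cv2.resize(g(I["side"][115:235,200:560]),(768,210*1))
cv2.imwrite("pics/end.png",np.vstack([a,b]))
```

```text
20.3333 [ 0.3155 -0.431   0.1826]
top [280.8 195.7  24.8  25.6] [0.5256 0.0021 0.104 ]
top [241.  190.8  24.9  25.5] [0.5341 0.0755 0.104 ]
top [200.4 187.3  24.4  25.6] [0.54   0.1508 0.104 ]
side [293.6 187.4  13.7  23.5] [0.5232 0.0033 0.104 ]
side [294.1 171.4  12.3  22.9] [0.531  0.0772 0.104 ]
side [294.  157.1  10.8  21.7] [0.5376 0.1515 0.104 ]
```

View pics/end.png

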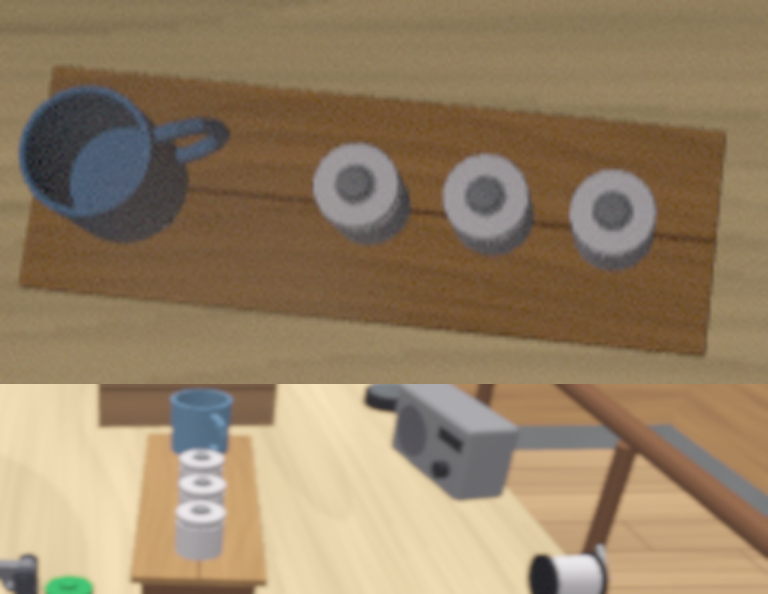

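The top view shows three upright cups in a straight row on the middle line, with covers at crop pixels (357,185), (486,197) and (612,212). The gaps are about 24 and 25.5 mm, the middle cup is about 1 mm off the line, and the mug and row cup are unmoved. Handing in.

```bash
python3 -c "
from rig import robot
print(robot.finish_job())"
```

```text
the job is handed in; nothing more can be done
None
```

The job is handed in at about 20 s on the clock: both loose bait cups stand upright beside the standing one in a straight row along the shelf's middle line, with gaps of about 24 and 25.5 mm.

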